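# Start the vial mixer and hold the run button

## Robot

A 6-joint arm with a two-finger parallel gripper is mounted at the origin on a cart in front of the work surface, level with it; the furniture and walls round the work are solid. World frame = base frame: x ahead of the robot, y to its left, z up, the work surface at z = 0. Lengths are in m, angles in rad, forces in N, time in s.
With the tool pointing down it reaches from about 0.35 to 0.975 m from the base axis. Payload 4.9 kg.
Tool frame: the origin (TCP) lies on the centre line of the jaws, within the pads' length; the fingertips stand 14 mm ahead of it and the grasp point (between the pads) lies 5 mm behind it (manip.nose_length is the distance from the TCP to the fingertips, in m); z points along the fingers, y is the line along which they close (so a half turn about z gives the same grasp; the last joint's range is limited). The gripper opens to 85 mm and grips with 20 to 120 N. Pads are 22 mm wide; open, the fingers measure 114 mm over their backs; the gripper's body (76 mm by 85 mm) begins 54 mm behind the grasp point. The pads swing forward as they close: fully open they stand 13 mm farther back than shut.
Start: joints at [-1.351, 0.053, 1.613, -0, 1.476, -0.119], TCP at [0.208, -0.589, 0.245] pointing down, gripper open.
Joint ranges: [-3.01, 3.01], [-1.01, 2.22], [0.06, 2.58], [-1.02, 4.17], [0.09, 2.62], [-3.14, 3.14]. Speed limits (rad/s): [2.57, 2.57, 3.14, 3.14, 3.14, 3.14].

## Interface

Orientations are given as a unit quaternion [w, x, y, z].
In Python, from plant import manip, imaging gives the robot as it stands.
- The arm moves only by the tool play_rows, never from a script. Its argument "commands" is a list of rows, each a list of 6 numbers: the shift along the tool's x, y, z in mm, then the turn, a rotation vector about the tool's x, y, z in degrees. A call has 1 to 5 rows; each row shifts and turns the commanded pose from where the row before left it, along the tool's axes as they then stand; what a row does not reach is not made up. A row lasts 1/12 s, in which the tool goes at most 41.7 mm and 7.16 degrees, less where a joint would pass 70% of its speed; a pose out of reach is approached as far as the arm can. A call is refused whole if a number of a shift passes 41.7 or a number of a turn 7.16, either way. A call with a gripper value outside its range is refused whole. "hand" is the finger opening in mm, from 0 to 85.4, set as the call begins (left out, the last holds). The fingers move at their own pace and stop on an object; the grip force is fixed at half the most. Time passes only in rows, so rows that do not move let the fingers close. It gives the time, the measured TCP pose, the force, the opening and the grip force at its end, in the units of the state.
- manip.state(): the state, without advancing time (a new reading comes with each control period).
- imaging.grab_frame(name): name is "side" or "top"; returns a dict with "image" (420x560x3 uint8, red, green, blue), "fx", "fy", "cx", "cy" (pixels), "k1" (the pictures are not rectified: a ray, as slopes to the right and down, at radius r is drawn at 1 + k1 r^2 times it, then the intrinsics apply), "R" (3x3) and "t" (3): a world point X has camera coordinates R X + t. Camera axes: x right, y down, z forward; pixel columns grow to the right and rows downward; lengths in m; the calibration is good to about 2 mm. A picture is of the moment at which its call begins. There is no depth.
- manip.job_done(): hands the job in; it is judged then, once.
The state is a dict: "time": time; "joint_pos": joint angles; "joint_vel": joint speeds; "joint_efforts": joint torques, N m; "tool_pos": TCP position; "tool_rot": TCP orientation; "contact_force": force on the tool from outside, world axes, zero at the start; "ft_torque": the same for the moment, N m; "gripper_width": opening from 0.0 (shut) to 1.0 (fully open); "grasp_force": force on a finger pad.
Only numpy, scipy, OpenCV 4.12 (cv2) and the standard library are available. Lean on these libraries where they do the work, as an engineer would, in place of code of your own. Each camera call takes 0.05 s, during which the arm holds its last target. There are 200 camera calls.

## Task

Start the vial mixer: push its black mains rocker over to on (the far half, with the white bar, all the way down), then push the square yellow key fully in so that it stays in, then press the round green button on the mixer fully down, and finish while still holding it down. Use only the fingertips and keep to this order; do not press the blue key or the red button, pick nothing up, and leave the vials and everything else on the bench where they are.

Things in the scene. Friction and masses are not known exactly. Their poses are not given: they have to be found in the camera images.
- mixer: fixed white and grey bench mixer, 170 (x) by 366 mm (y). Origin on the bench, mid-depth; own x points away from the robot, y left. Left of it a low platform with the blue vial block (top 90 above the bench). Right (y -188 to 8) the level control panel, 50 above the bench: keys and buttons in a 2x2 group 56 apart, in varying places, a display behind, the rocker at far right (x -18, y -158).
- rocker (a joint): mains rocker switch, a black paddle 60 mm long (along the mixer's x) by 28 wide, pivoted at its middle about the mixer's y, in a black frame. Value 0 rad: off, the far half stands up; 0.4 rad: fully on, the far half is down on its stop. Stays where it is left; about 2 N near the end of the paddle moves it.
- rocker_on_half (a point): point on the top face of the rocker's far (on) half, on the white bar, 20 mm beyond the pivot, moving with it; 69 mm above the bench when off, about 8 mm lower when fully on. Push here, straight down.
- yellow_key (a joint): depth of the square yellow programme key (27x27 mm, in a black 36x36 bezel 5 mm high): 0 m up, 0.006 m fully down. Latching: needs about 3 N and stays in where it is left.
- yellow_key_top (a point): centre of the yellow key's top face, moving with it; 64 mm above the bench (14 mm above the panel) when up.
- blue_key (a joint): depth of the square blue programme key, same make as the yellow one: 0 m up, 0.006 m fully down, stays in. Not to be pressed.
- blue_key_top (a point): centre of the blue key's top face, 64 mm above the bench when up.
- green_button_base: steel collar (36 mm diameter, 5 mm high, fixed on the panel) together with the round green run button in it; origin at its centre at panel height, 50 mm above the bench.
- green_button (a joint): depth of the round green run button (28 mm diameter): 0 m up, 0.006 m fully down. Spring return: 1.5 N starts it, about 5 N holds it fully down, it comes up when let go.
- green_button_top (a point): centre of the green button's top face, moving with it; 64 mm above the bench when up.
- red_button (a joint): depth of the round red stop button, same make as the green one: 0 m up, 0.006 m fully down. Not to be pressed.
- red_button_top (a point): centre of the red button's top face, 64 mm above the bench when up.
- vial_block: blue translucent block holding twelve capped vials, 137x137x60, loose on the mixer's platform; origin under its centre, z up. A bystander.
- vial_1: white capped vial, 25 mm diameter, 56 high, standing loose on the bench to the right of the mixer; origin under its centre. A bystander.
- vial_2: white capped vial, 25 mm diameter, 56 high, standing loose on the bench just in front of the mixer; origin under its centre. A bystander.
- marker: blue and white marker pen, 17x135x16, lying loose on the bench at the right; origin under its centre. A bystander.
- bench_timer: white bench timer, 72x66x21, loose on the bench at the right; its own little coloured buttons are fixed and no part of the job; origin under its centre. A bystander.
- beaker: grey plastic beaker, 69 mm diameter, 83 high, loose on the bench at the right; origin under its centre. A bystander.

How it is judged:
By the outcome, as a careful person would: the job done as asked, in the order asked, and still so for the second after the job is handed in, while the arm keeps its last pose, push and grip.
It also fails if it takes over 38 s, if anything falls off the work surface, if the arm or the gripper's body presses on something with over 40 N, if the wrist force passes 120 N, or if a joint passes its speed limit or range.

## Working session

There is one attempt and no reset: what is moved stays moved. The work goes in short steps, Python scripts to look and compute and a tool call to move; the robot and the scene stay as the last step left them, time stands still between calls to the robot, and variables do not carry over. Pictures are saved under pics/ and viewed, at most 10 in all, crops included, and the job is handed in when it is done.

Besides the shell and the picture viewer there is one more tool, called by a JSON object that holds its "method" and its "body", one argument or row to a line. play_rows: Moves the arm, as the interface text tells. Its arguments: {"type":"object","properties":{"commands":{"type":"array","items":{"type":"array","items":{"type":"number"}}},"hand":{"type":"number"}},"required":["commands"]}

```bash
mkdir -p pics; cat > h.py <<'E'
import numpy as np, cv2
from plant import manip, imaging
def grab(n,f):
    d=imaging.grab_frame(n); cv2.imwrite(f,d["image"][:,:,::-1]); np.savez(f+'.npz',**d); return d
def ray(d,u,v):
    a=np.array([(u-d["cx"])/d["fx"],(v-d["cy"])/d["fy"]]); b=a.copy()
    for _ in range(20): b=a/(1+d["k1"]*(b@b))
    R=np.array(d["R"]);t=np.array(d["t"]); return -R.T@t, R.T@np.array([b[0],b[1],1])
def at_z(d,u,v,z):
    o,r=ray(d,u,v); return o+r*(z-o[2])/r[2]
def proj(d,X):
    c=np.array(d["R"])@np.array(X)+np.array(d["t"]); b=c[:2]/c[2]; b=b*(1+d["k1"]*(b@b))
    return np.array([b[0]*d["fx"]+d["cx"],b[1]*d["fy"]+d["cy"]])
E
python3 - <<'E'
from h import *
for n in("top","side"):
    d=grab(n,f"pics/{n}0.png"); print(n,ray(d,280,210),d["fx"])
print(manip.state(),manip.nose_length)
E
```

```text
top (array([ 0.31571043, -0.19974667,  1.11408662]), array([ 0.15591813, -0.01195055, -0.98770701])) 455.1331082028403
side (array([0.11698414, 0.66281026, 0.85334007]), array([ 0.31972615, -0.7118057 , -0.62564908])) 511.5284751207539
{'time': 0.1, 'joint_pos': array([-1.35098682e+00,  5.33181618e-02,  1.61414261e+00, -2.60747300e-06,
        1.47605130e+00, -1.19001932e-01]), 'joint_vel': array([ 3.42560491e-04, -1.71655892e-03, -2.22716602e-03, -1.04978297e-05,
        1.52545429e-03,  3.19663122e-04]), 'joint_efforts': array([-4.79960217e-04, -3.94906783e+01, -3.71361530e+01, -1.87526243e-04,
        3.97270560e-03,  1.41950345e-06]), 'tool_pos': array([ 0.20760783, -0.58893361,  0.24417743]), 'tool_rot': array([-9.58423010e-04,  9.85684660e-01,  1.68596649e-01, -4.96485201e-05]), 'contact_force': array([ 0.05884073,  1.50960382, -0.11288129]), 'ft_torque': array([ 0.02565444, -0.04008126, -0.00838097]), 'grasp_force': 0.0, 'gripper_width': 1.0021086136839499} 0.014
```

View pics/top0.png

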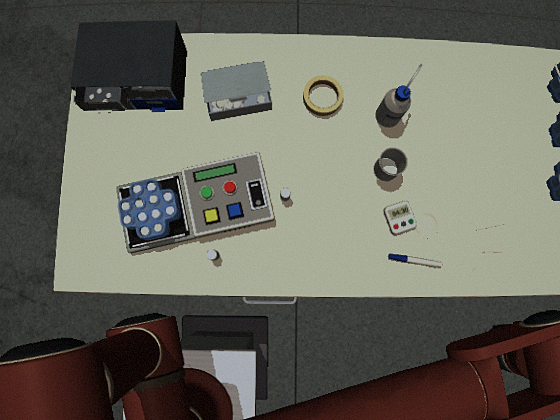

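View pics/side0.png

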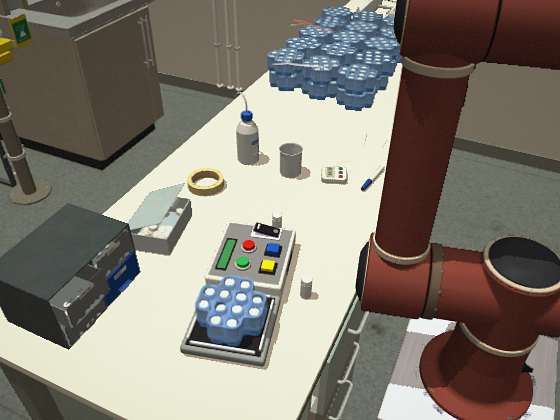

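The top view shows green at about (207,192), red (230,187), yellow (211,216), blue (235,211) and the rocker at (257,194). The side view shows green at (243,262), yellow (268,267), blue (272,249), red (249,245) and the rocker at (267,229).

```bash
cat > m.py <<'E'
from h import *
def cent(d,u,v,w=9):
    im=d["image"].astype(int); hsv=cv2.cvtColor(d["image"],cv2.COLOR_RGB2HSV).astype(int)
    h0=hsv[v,u,0]; m=(abs((hsv[:,:,0]-h0+90)%180-90)<10)&(hsv[:,:,1]>110)&(hsv[:,:,2]>50)
    ys,xs=np.nonzero(m[v-w-4:v+w+5,u-w-4:u+w+5]); return xs.mean()+u-w-4,ys.mean()+v-w-4,len(xs)
if __name__=="__main__":
    T=dict(np.load("pics/top0.png.npz"));S=dict(np.load("pics/side0.png.npz"))
    P={}
    for n,a,b in(("g",(207,192),(243,262)),("r",(230,187),(249,245)),("y",(211,216),(268,267)),("b",(235,211),(272,249))):
        ca=cent(T,*a);cb=cent(S,*b)
        P[n]=at_z(T,ca[0],ca[1],.063); print(n,np.round(ca,1),np.round(cb,1),P[n].round(4),at_z(S,cb[0],cb[1],.063).round(4))
    for p,q in("gr","yb","gy","rb"): print(p,q,np.linalg.norm(P[p]-P[q]))
    ex=(P["g"]-P["y"]+P["r"]-P["b"]);print("yaw",np.degrees(np.arctan2(-ex[0]*0+ex[1],ex[0])), )
    ey=(P["g"]-P["r"]+P["y"]-P["b"]);print("yaw2",np.degrees(np.arctan2(-ey[0],ey[1])))
    c=cv2.resize(T["image"][140:260,110:300],None,fx=4,fy=4,interpolation=cv2.INTER_CUBIC);cv2.imwrite("pics/c1.png",c[:,:,::-1])
E
python3 m.py
```

```text
g [205.7 191.3 102. ] [241.2 260.4 115. ] [ 0.5239 -0.037   0.063 ] [ 0.5245 -0.0388  0.063 ]
r [229.3 186.7 106. ] [248.3 244.5 103. ] [ 0.5357 -0.0923  0.063 ] [ 0.5341 -0.0916  0.063 ]
y [210.7 214.8 144. ] [267.5 265.5 145. ] [ 0.4681 -0.0507  0.063 ] [ 0.4653 -0.0492  0.063 ]
b [234.2 209.7 138. ] [272.5 248.1 129. ] [ 0.481  -0.1055  0.063 ] [ 0.4789 -0.1038  0.063 ]
g r 0.05650496615795663
y b 0.05624976569917154
g y 0.057424005993096286
r b 0.05624246038314382
yaw 13.702499742087735
yaw2 12.653368214878476
```

View pics/c1.png

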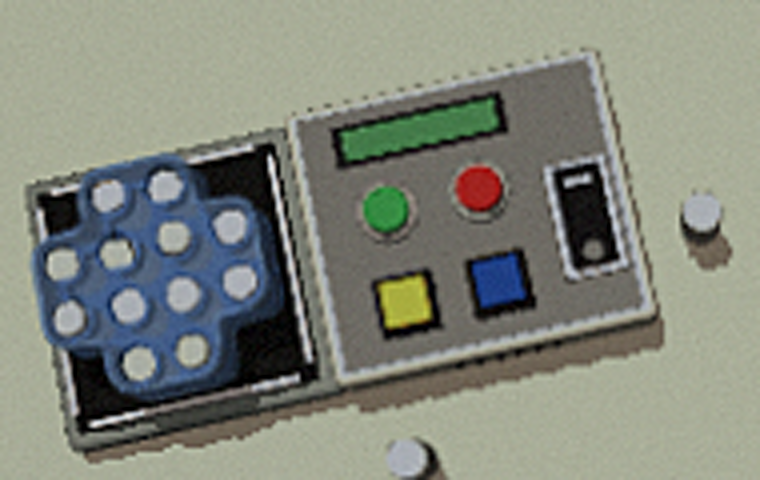

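The crop confirms the layout. The white bar sits at crop (577,181), which is full-frame (254,185).

```bash
cat > go.py <<'E'
import sys
from h import *
from scipy.spatial.transform import Rotation as Ro
T=dict(np.load("pics/top0.png.npz"));S=dict(np.load("pics/side0.png.npz"))
bar=at_z(T,254.0,185.0,.0695)
P=dict(g=(.524,-.038,.064),y=(.4668,-.050,.064),r=bar)
def delta(n,tip_z):
    s=manip.state(); q=s["tool_rot"]; R=Ro.from_quat(np.r_[q[1:],q[0]])
    Q=np.array(P[n]).copy(); Q[2]=tip_z+.014
    want=Ro.from_euler('z',13.2,degrees=True)*Ro.from_euler('x',180,degrees=True)
    print(n,"tool mm",(1e3*R.inv().apply(Q-s["tool_pos"])).round(1),"rot",np.degrees((R.inv()*want).as_rotvec()).round(2),
     "TCP",s["tool_pos"].round(4),"F",s["contact_force"].round(1),"t",round(s["time"],2),"w",round(s["gripper_width"],3))
if __name__=="__main__":
    print(bar.round(4)); delta(sys.argv[1],float(sys.argv[2]))
    Rm=Ro.from_euler('z',13.2,degrees=True); 
    print("mixer-frame bar-y,g-y",Rm.inv().apply(bar-np.array(P["y"])).round(4))
    print("pred side bar px",proj(S,bar))
E
python3 go.py r .12
```

```text
[ 0.5391 -0.1508  0.0695]
r tool mm [ 458.3 -302.8  110.9] rot [-0.11 -0.01  6.21] TCP [ 0.2076 -0.5889  0.2442] F [ 0.1  1.5 -0.1] t 0.1 w 1.002
mixer-frame bar-y,g-y [ 0.0474 -0.1146  0.0055]
pred side bar px [257.86900725 226.37850785]
```

{"method": "play_rows", "body": {
  "commands": [
    [0,0,0,-0.1,0,6.2],
    [28,-23.4,0,0,0,0],
    [28,-23.4,0,0,0,0],
    [28,-23.4,0,0,0,0],
    [28,-23.4,0,0,0,0]
  ],
  "hand": 0
}}

```text
time: 0.52
tool_pos: [0.2958, -0.4712, 0.2444]
tool_rot: [0.0, 0.993, 0.115, 0.0]
contact_force: [0.9, 0.7, -0.6]
gripper_width: 0.299
grasp_force: 0.0
```

{"method": "play_rows", "body": {
  "commands": [
    [28,-23.4,0,0,0,0],
    [28,-23.4,0,0,0,0],
    [28,-23.4,0,0,0,0],
    [28,-23.4,0,0,0,0],
    [28,-23.4,0,0,0,0]
  ]
}}

```text
time: 0.93
tool_pos: [0.4054, -0.325, 0.2445]
tool_rot: [0.001, 0.993, 0.115, 0.0]
contact_force: [0.5, -0.1, 0.3]
gripper_width: -0.001
grasp_force: 0.0
```

{"method": "play_rows", "body": {
  "commands": [
    [28,-23.4,5,0,0,0],
    [28,-23.4,15,0,0,0],
    [28,-23.4,20,0,0,0],
    [28,-23.4,20,0,0,0],
    [14,-11.7,20,0,0,0]
  ]
}}

```text
time: 1.35
tool_pos: [0.505, -0.1925, 0.1638]
tool_rot: [0.0, 0.993, 0.116, 0.001]
contact_force: [0.4, -0.1, 0.0]
gripper_width: 0.003
grasp_force: 0.0
```

{"method": "play_rows", "body": {
  "commands": [
    [0,0,10,0,0,0],
    [0,0,0,0,0,0],
    [0,0,0,0,0,0]
  ]
}}

```text
time: 1.6
tool_pos: [0.5029, -0.1959, 0.1542]
tool_rot: [0.001, 0.993, 0.115, -0.001]
contact_force: [-0.3, 0.1, 0.3]
gripper_width: 0.001
grasp_force: 0.0
```

```bash
python3 - <<'E'
from go import *
delta("r",.072)
d=grab("top","pics/t1.png"); s=grab("side","pics/s1.png")
a=cv2.resize(d["image"][140:240,190:290],(400,400),interpolation=cv2.INTER_CUBIC)
b=cv2.resize(s["image"][180:280,200:300],(400,400),interpolation=cv2.INTER_CUBIC)
cv2.imwrite("pics/c2.png",np.hstack([a,b])[:,:,::-1])
p=manip.state()["tool_pos"]-[0,0,.014]
for k in(d,s): print(proj(k,p),proj(k,P["r"]))
E
```

```text
r tool mm [ 45.7 -35.7  68.1] rot [0.06 0.09 0.  ] TCP [ 0.5029 -0.1959  0.1542] F [-0.3  0.1  0.3] t 1.6 w 0.001
[273.52220902 194.21401573] [254. 185.]
[279.95961113 194.8699935 ] [257.86900725 226.37850785]
```

View pics/c2.png

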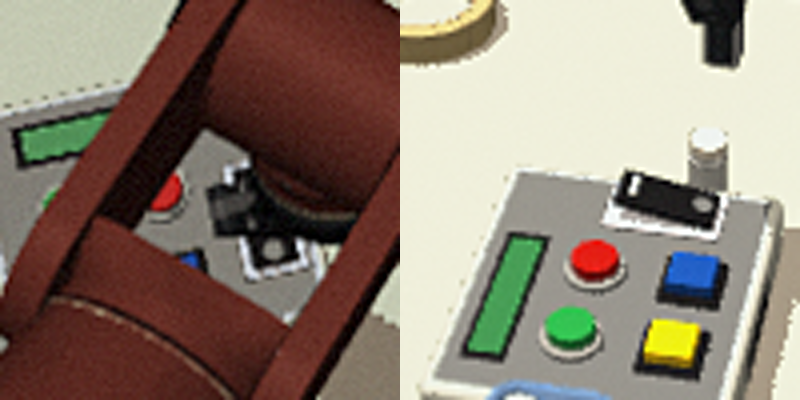

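The close view shows the white bar in the side image at about (258,226), which matches the projection. The tip is at about (280,196), also as predicted. I'll move over the bar and push.

{"method": "play_rows", "body": {
  "commands": [
    [23,-18,5,0,0,0],
    [22.7,-17.7,20,0,0,0],
    [0,0,25,0,0,0],
    [0,0,10,0,0,0],
    [0,0,0,0,0,0]
  ]
}}

```text
time: 2.12
tool_pos: [0.538, -0.1508, 0.0926]
tool_rot: [-0.0, 0.993, 0.114, -0.002]
contact_force: [-0.5, -0.2, -0.2]
gripper_width: 0.0
grasp_force: 0.0
```

```bash
python3 -c "
from go import *
delta('r',.069)"
```

```text
r tool mm [1.1 0.2 9.6] rot [-0.04  0.22 -0.05] TCP [ 0.538  -0.1508  0.0926] F [-0.5 -0.2 -0.2] t 2.12 w 0.0
```

{"method": "play_rows", "body": {
  "commands": [
    [1,0,7,0,0,0],
    [0,0,3,0,0,0],
    [0,0,2,0,0,0],
    [0,0,2,0,0,0],
    [0,0,0,0,0,0]
  ]
}}

```text
time: 2.53
tool_pos: [0.5418, -0.151, 0.0819]
tool_rot: [0.002, 0.993, 0.115, 0.001]
contact_force: [0.7, -0.9, 1.7]
gripper_width: 0.002
grasp_force: 0.7
```

{"method": "play_rows", "body": {
  "commands": [
    [0,0,1,0,0,0],
    [0,0,1,0,0,0],
    [0,0,0,0,0,0]
  ]
}}

```text
time: 2.78
tool_pos: [0.5412, -0.1505, 0.0791]
tool_rot: [0.001, 0.993, 0.115, 0.0]
contact_force: [1.0, -0.5, 2.0]
gripper_width: -0.004
grasp_force: 1.2
```

{"method": "play_rows", "body": {
  "commands": [
    [0,0,1,0,0,0],
    [0,0,1,0,0,0],
    [0,0,0,0,0,0]
  ]
}}

```text
time: 3.03
tool_pos: [0.542, -0.1504, 0.0775]
tool_rot: [0.001, 0.993, 0.115, 0.001]
contact_force: [4.1, 1.4, 3.7]
gripper_width: 0.001
grasp_force: 2.2
```

{"method": "play_rows", "body": {
  "commands": [
    [0,0,1,0,0,0],
    [0,0,1,0,0,0],
    [0,0,0,0,0,0]
  ]
}}

```text
time: 3.28
tool_pos: [0.5425, -0.1503, 0.0761]
tool_rot: [0.001, 0.993, 0.115, 0.002]
contact_force: [4.3, 2.0, 6.5]
gripper_width: 0.002
grasp_force: 3.5
```

{"method": "play_rows", "body": {
  "commands": [
    [0,0,1.5,0,0,0],
    [0,0,1.5,0,0,0],
    [0,0,0,0,0,0]
  ]
}}

```text
time: 3.53
tool_pos: [0.5428, -0.1504, 0.0757]
tool_rot: [0.001, 0.993, 0.115, 0.001]
contact_force: [-2.4, 5.7, 20.8]
gripper_width: 0.003
grasp_force: 9.8
```

{"method": "play_rows", "body": {
  "commands": [
    [0,0,1.5,0,0,0],
    [0,0,1.5,0,0,0],
    [0,0,0,0,0,0]
  ]
}}

```text
time: 3.78
tool_pos: [0.5429, -0.1505, 0.0754]
tool_rot: [0.001, 0.993, 0.115, 0.001]
contact_force: [-9.4, 7.8, 34.3]
gripper_width: 0.0
grasp_force: 16.2
```

```bash
python3 - <<'E'
from go import *
delta("r",.061)
s=grab("side","pics/s2.png")
cv2.imwrite("pics/c3.png",cv2.resize(s["image"][190:270,210:310],(800,600),interpolation=cv2.INTER_CUBIC)[:,:,::-1])
E
```

```text
r tool mm [-3.8 -0.6  0.4] rot [ 0.1  -0.1   0.03] TCP [ 0.5429 -0.1505  0.0754] F [-9.4  7.8 34.3] t 3.78 w 0.0
```

View pics/c3.png

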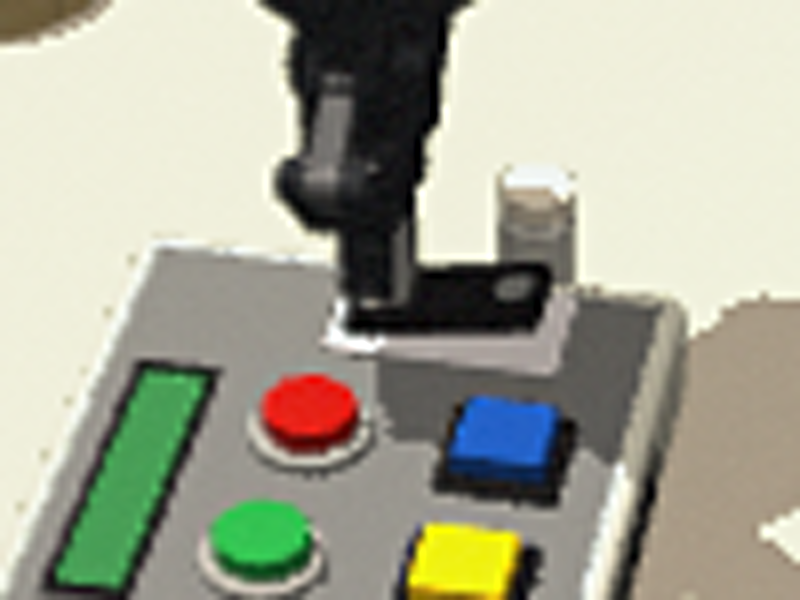

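The near half now stands up, the far half is down under the tip, and the tip height is 61 mm, as expected for fully on. I'll lift and go to yellow.

{"method": "play_rows", "body": {
  "commands": [
    [0,0,-20,0,0,0],
    [0,0,-35,0,0,0],
    [0,0,0,0,0,0],
    [0,0,0,0,0,0]
  ]
}}

```text
time: 4.17
tool_pos: [0.5413, -0.1507, 0.1253]
tool_rot: [0.002, 0.993, 0.115, 0.001]
contact_force: [-0.8, -0.4, -0.0]
gripper_width: -0.003
grasp_force: 0.0
```

```bash
python3 - <<'E'
from go import *
delta("y",.08)
s=grab("side","pics/s3.png")
cv2.imwrite("pics/c4.png",cv2.resize(s["image"][190:290,210:310],(600,600),interpolation=cv2.INTER_CUBIC)[:,:,::-1])
E
```

```text
y tool mm [ -49.5 -115.2   30.8] rot [ 0.2  -0.08  0.02] TCP [ 0.5413 -0.1507  0.1253] F [-0.8 -0.4 -0. ] t 4.17 w -0.003
```

View pics/c4.png

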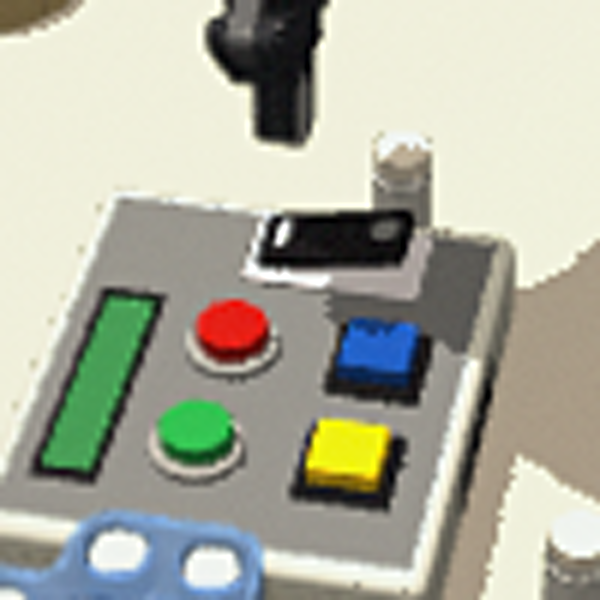

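The rocker is tilted over, with its white bar at about (257,229) against 226 before. Next is the yellow key.

{"method": "play_rows", "body": {
  "commands": [
    [-16.5,-38,0,0,0,0],
    [-16.5,-38,0,0,0,0],
    [-16.5,-39,10,0,0,0],
    [0,0,20,0,0,0],
    [0,0,0,0,0,0]
  ]
}}

```text
time: 4.63
tool_pos: [0.462, -0.0488, 0.088]
tool_rot: [-0.001, 0.993, 0.116, -0.005]
contact_force: [0.1, 0.4, -0.5]
gripper_width: 0.002
grasp_force: 0.0
```

{"method": "play_rows", "body": {
  "commands": [
    [0,0,0,0,0,0]
  ]
}}

```text
time: 4.72
tool_pos: [0.4652, -0.0506, 0.0913]
tool_rot: [-0.0, 0.993, 0.115, -0.003]
contact_force: [0.6, -0.1, 0.5]
gripper_width: 0.0
grasp_force: 0.0
```

```bash
python3 - <<'E'
from go import *
delta("y",.064)
e=np.array([np.cos(.2304),np.sin(.2304),0])
piv=P["r"]-e*.0196-[0,0,.0045]
for z in(.0695,.065,.0625,.061): print(z,proj(S,np.r_[P["r"][:2],z]).round(1))
E
```

```text
y tool mm [ 1.7 -0.2 13.3] rot [-0.04  0.3   0.04] TCP [ 0.4652 -0.0506  0.0913] F [ 0.6 -0.1  0.5] t 4.72 w 0.0
0.0695 [257.9 226.4]
0.065 [257.9 227.8]
0.0625 [257.9 228.6]
0.061 [257.9 229.1]
```

The bar at row 229 corresponds to z = 0.061, so the rocker is fully on. Now I'll press yellow.

{"method": "play_rows", "body": {
  "commands": [
    [1.5,0,8,0,0,0],
    [0,0,4,0,0,0],
    [0,0,2,0,0,0],
    [0,0,2,0,0,0],
    [0,0,2,0,0,0]
  ]
}}

```text
time: 5.13
tool_pos: [0.4694, -0.0514, 0.0763]
tool_rot: [0.001, 0.993, 0.115, 0.0]
contact_force: [-1.5, -0.9, 3.0]
gripper_width: -0.0
grasp_force: 1.4
```

{"method": "play_rows", "body": {
  "commands": [
    [0,0,1,0,0,0],
    [0,0,1,0,0,0],
    [0,0,1,0,0,0],
    [0,0,0,0,0,0]
  ]
}}

```text
time: 5.47
tool_pos: [0.4694, -0.0512, 0.0733]
tool_rot: [0.001, 0.993, 0.115, 0.001]
contact_force: [-0.0, -1.2, 0.8]
gripper_width: 0.002
grasp_force: 0.9
```

{"method": "play_rows", "body": {
  "commands": [
    [0,0,1.5,0,0,0],
    [0,0,1.5,0,0,0],
    [0,0,0,0,0,0]
  ]
}}

```text
time: 5.72
tool_pos: [0.4695, -0.0511, 0.0718]
tool_rot: [0.001, 0.993, 0.115, 0.0]
contact_force: [-5.5, -1.7, 13.0]
gripper_width: 0.003
grasp_force: 6.5
```

{"method": "play_rows", "body": {
  "commands": [
    [0,0,1.5,0,0,0],
    [0,0,1.0,0,0,0],
    [0,0,0,0,0,0]
  ]
}}

```text
time: 5.97
tool_pos: [0.4696, -0.0512, 0.0714]
tool_rot: [0.001, 0.993, 0.115, -0.001]
contact_force: [-13.6, 0.6, 27.1]
gripper_width: 0.003
grasp_force: 13.6
```

Yellow is at its stop: tip at 57.5 mm, 27 N. I'll lift and move to green.

{"method": "play_rows", "body": {
  "commands": [
    [0,0,-15,0,0,0],
    [0,0,-25,0,0,0],
    [0,0,0,0,0,0],
    [0,0,0,0,0,0]
  ]
}}

```text
time: 6.3
tool_pos: [0.4698, -0.0507, 0.1086]
tool_rot: [0.001, 0.993, 0.115, 0.002]
contact_force: [-1.0, 0.2, -1.5]
gripper_width: -0.004
grasp_force: 0.0
```

```bash
python3 - <<'E'
from go import *
from m import cent
delta("g",.075)
s=grab("side","pics/s4.png")
for z in(.064,.058): print(z,proj(s,(.4668,-.05,z)).round(1))
print(cent(S,268,266),cent(s,268,268))
cv2.imwrite("pics/c5.png",cv2.resize(s["image"][190:290,210:310],(600,600),interpolation=cv2.INTER_CUBIC)[:,:,::-1])
E
```

```text
g tool mm [55.6 -0.  19.7] rot [ 0.14 -0.17  0.02] TCP [ 0.4698 -0.0507  0.1086] F [-1.   0.2 -1.5] t 6.3 w -0.004
0.064 [267.  264.7]
0.058 [267.1 266.6]
(np.float64(267.5103448275862), np.float64(265.46206896551723), 145) (np.float64(267.6585365853659), np.float64(266.1138211382114), 123)
```

View pics/c5.png

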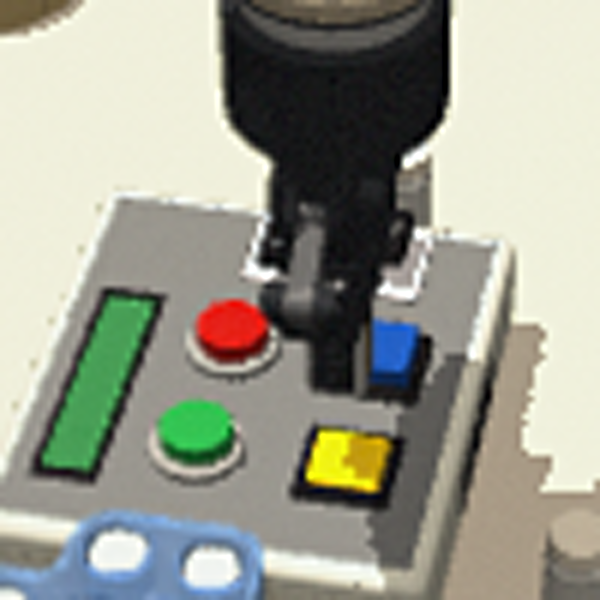

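The yellow key now sits lower, level with its bezel. Its top is at crop (350,460), with the blue key, red and green still up. Now the green button.

{"method": "play_rows", "body": {
  "commands": [
    [27,0,0,0,0,0],
    [28,0,5,0,0,0],
    [0,0,12,0,0,0],
    [0,0,0,0,0,0],
    [0,0,0,0,0,0]
  ]
}}

```text
time: 6.77
tool_pos: [0.5201, -0.0377, 0.0877]
tool_rot: [-0.0, 0.993, 0.115, -0.003]
contact_force: [-0.8, 0.1, -0.2]
gripper_width: -0.001
grasp_force: 0.0
```

```bash
python3 -c "
from go import *
delta('g',.064)"
```

```text
g tool mm [3.7 1.1 9.7] rot [-0.05  0.3   0.02] TCP [ 0.5201 -0.0377  0.0877] F [-0.8  0.1 -0.2] t 6.77 w -0.001
```

{"method": "play_rows", "body": {
  "commands": [
    [2,1,6,0,0,0],
    [0,0,3,0,0,0],
    [0,0,2,0,0,0],
    [0,0,2,0,0,0],
    [0,0,2,0,0,0]
  ]
}}

```text
time: 7.18
tool_pos: [0.5243, -0.0389, 0.0756]
tool_rot: [0.001, 0.993, 0.115, -0.0]
contact_force: [-2.0, 0.4, 2.4]
gripper_width: 0.002
grasp_force: 1.4
```

{"method": "play_rows", "body": {
  "commands": [
    [0,0,1,0,0,0],
    [0,0,1,0,0,0],
    [0,0,1,0,0,0],
    [0,0,0,0,0,0]
  ]
}}

```text
time: 7.52
tool_pos: [0.5245, -0.0389, 0.0726]
tool_rot: [0.001, 0.993, 0.115, -0.0]
contact_force: [-3.6, 1.0, 4.6]
gripper_width: -0.003
grasp_force: 2.2
```

{"method": "play_rows", "body": {
  "commands": [
    [0,0,1,0,0,0],
    [0,0,1,0,0,0],
    [0,0,0,0,0,0],
    [0,0,0,0,0,0]
  ]
}}

```text
time: 7.85
tool_pos: [0.5248, -0.0389, 0.0719]
tool_rot: [0.001, 0.993, 0.115, -0.0]
contact_force: [-7.5, 0.7, 12.3]
gripper_width: 0.002
grasp_force: 5.9
```

{"method": "play_rows", "body": {
  "commands": [
    [0,0,1,0,0,0],
    [0,0,0,0,0,0],
    [0,0,0,0,0,0],
    [0,0,0,0,0,0],
    [0,0,0,0,0,0]
  ]
}}

```text
time: 8.27
tool_pos: [0.5249, -0.0389, 0.0718]
tool_rot: [0.001, 0.993, 0.115, -0.0]
contact_force: [-10.5, 1.7, 18.1]
gripper_width: -0.003
grasp_force: 8.5
```

```bash
python3 - <<'E'
from go import *
s=grab("side","pics/s5.png")
cv2.imwrite("pics/c6.png",cv2.resize(s["image"][190:290,210:310],(600,600),interpolation=cv2.INTER_CUBIC)[:,:,::-1])
delta("g",.058)
E
```

```text
g tool mm [-0.6 -1.1 -0.2] rot [0.1  0.06 0.03] TCP [ 0.5249 -0.0389  0.0718] F [-10.8   0.5  16.8] t 8.32 w -0.002
```

View pics/c6.png

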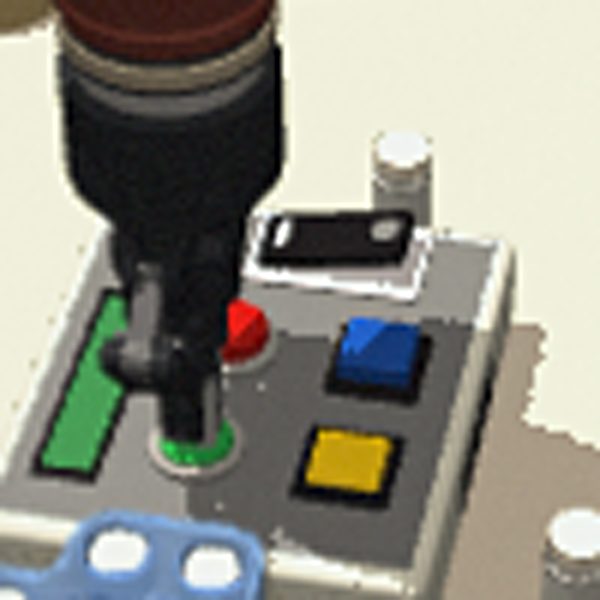

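Green is held fully down, yellow stays in and the rocker is on. Blue and red are untouched.

```bash
python3 -c "
from plant import manip
print(manip.job_done())"
```

```text
the job is handed in; nothing more can be done
None
```

I switched the rocker fully on, latched the yellow key in, and handed the job in at about 8.3 s with the green button still held fully down; the blue key, the red button and the vials were not touched.

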